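# Take the stencil plate out of its sprung hold-down

### The arm

A 6-joint arm with a two-finger parallel gripper is mounted at the origin on a cart in front of the work surface, level with it; the furniture and walls round the work are solid. World frame = base frame: x ahead of the robot, y to its left, z up, the work surface at z = 0. Lengths are in m, angles in rad, forces in N, time in s.
With the tool pointing down it reaches from about 0.25 to 0.775 m from the base axis. Payload 4 kg.
Tool frame: the origin (TCP) lies on the centre line of the jaws, within the pads' length; the fingertips stand 17 mm ahead of it and the grasp point (between the pads) lies 2 mm behind it; z points along the fingers, y is the line along which they close (so a half turn about z gives the same grasp; the last joint's range is limited). The gripper opens to 94 mm and grips with 3 to 60 N. Pads are 16 mm wide; open, the fingers measure 119 mm over their backs; the gripper's body (75 mm by 177 mm) begins 78 mm behind the grasp point.
Start: joints at [-1.425, 0.087, 1.371, -0, 1.684, -0.103], TCP at [0.135, -0.533, 0.223] pointing down, gripper open.
Joint ranges: [-3.1, 3.1], [-0.76, 2.03], [0.27, 2.55], [-1.08, 4.22], [0.17, 2.65], [-2.57, 2.57]. Speed limits (rad/s): [2.79, 2.79, 3.14, 3.14, 3.14, 3.14].

### API

Orientations are given as [roll, pitch, yaw] about the fixed x, y, z axes, in that order (R = Rz(yaw) Ry(pitch) Rx(roll)).
In Python, from bench import robot gives the robot as it stands.
- The arm moves only by the tool servo_tool, never from a script. Its argument "plan" is a list of rows, each a list of 7 numbers: the shift along the tool's x, y, z normalised to -1 to 1, where 1 is 0.1 m, then the turn, a rotation vector about the tool's x, y, z normalised to -1 to 1, where 1 is pi/2 rad, then the finger opening in mm, from 0 to 94. In form: [[x, y, z, ax, ay, az, gripper], ...]. A call has 1 to 12 rows; each row is the pose to reach, as a shift and turn from the pose commanded when the call began, along the tool's axes at that moment; what a row does not reach only later rows make up. A row lasts 1/12 s, in which the tool goes at most 41.7 mm and 7.16 degrees, less where a joint would pass 70% of its speed; a pose out of reach is approached as far as the arm can. A call with a number of a shift or a turn outside -1 to 1 is refused whole. A call with a gripper value outside its range is refused whole. The fingers move at their own pace and stop on an object; the grip force is fixed at half the most. Time passes only in rows, so rows that repeat a pose let the fingers close. It gives the time, the measured TCP pose, the force, the opening and the grip force at its end, in the units of the state.
- robot.get_obs(): the state, without advancing time (a new reading comes with each control period).
- robot.snapshot(name): name is "scene" or "top" or "wrist"; returns the picture (400x640x3 uint8, red, green, blue); there is no depth.
- robot.camera_params(name): a dict with "camera_matrix" (3x3 intrinsics, pixels), "rvec" (rotation vector, rad) and "tvec" (3), from world to camera coordinates, as OpenCV has them; the wrist camera has in their place "tool_from_camera" (4x4, takes a point from camera to tool coordinates, whose origin is the TCP and whose axes are the flange's). Camera axes: x right, y down, z forward; pixel columns grow to the right and rows downward; lengths in m; the calibration is good to about 2 mm. A picture is of the moment at which its call begins: read the wrist's pose just before it. camera_params takes no time and is no camera call.
- robot.close_job(): hands the job in; it is judged then, once.
Trained networks look in the newest picture that a camera, given by its name, has taken for a name from the list of things; names that differ only in an ending like _2 or _b are one class to them, and where a whole thing is asked for, a point or a joint stands for the part that bears it (a point fixed in the world has none). Each returns a list of dicts, best first, with "conf" (0 to 1); they miss things now and then, are a little off and sometimes report something else, mostly with a low value. They report only what shows in the picture. A call takes as long as a camera call.
- robot.find_in(thing, camera): "extent" ([centre column, centre row, width, height] in pixels, round what is visible of it).
The state is a dict: "time": time; "joint_positions": joint angles; "qvel": joint speeds; "joint_torque": joint torques, N m; "tool_pos": TCP position; "ee_rot": TCP orientation; "wrist_force": force on the tool from outside, world axes, zero at the start; "wrist_torque": the same for the moment, N m; "width": finger opening in m; "finger_force": force on a finger pad.
Only numpy, scipy, OpenCV 4.12 (cv2) and the standard library are available. Lean on these libraries where they do the work, as an engineer would, in place of code of your own. Each camera call takes 0.05 s, during which the arm holds its last target. There are 200 camera calls.

### The job

Lift the sprung hold-down arm on the sloping stencil stand until it stays open by itself, then take the framed stencil plate off the stand by its grip rib and lay it flat and gently inside the shallow tray. Leave the hold-down arm standing open and do not disturb the spool, timer, bell, tin, gift box or card stack.

Things in the scene. Friction and masses are not known exactly. Their poses are not given: they have to be found in the camera images.
- stand: Fixed stencil stand: dark steel base and legs under a white board (the bed) that slopes 30 degrees, low edge to the stand's -x side (roughly to the robot's left), rising to its +x. 135 x 162 mm on plan, 135 mm high without the arm. Origin: on the worktop, directly below bed_centre; x horizontal towards the high side, y across, z up.
- bed_centre (a point): Point on the white bed's surface, 70 mm above the worktop, where the underside centre of the stencil plate rests at the start; axes as the stand's (not tilted). The bed's outward normal leans 30 degrees from vertical towards the stand's -x. Two 8 mm high stops hold the plate's low edge; low cheeks 3 mm high hold its two sides.
- hold_down_hinge (a point): Centre of the hold-down arm's hinge pin at the top of the stand, about 125 mm above the worktop, between two cheeks 41 mm wide overall; the pin runs along the stand's y. Axes as the stand's.
- hold_down (a joint): Angle of the hold-down arm (rad). 0: rubber foot presses on the plate's upper border, black handle points level to the stand's -x. Grows as it is lifted up and back to the open stop at 1.9 (handle up, leaning 19 degrees back). An over-centre spring pulls it shut below 1.05 (9 N at the handle at 0, less higher up) and on to the open stop above 1.05, where it stays. Damped.
- handle (a point): Grip point in the black handle of the hold-down arm, 60 mm from the hinge pin. The handle is a straight bar 20 mm wide (along the stand's y), 11 mm thick, 45 mm long: it ends 20 mm beyond this point and starts 25 mm before it. About 40 mm of free height lies under it when shut. Axes turn with the arm; y is the stand's y.
- stencil: Loose steel stencil plate, 110 (x) x 150 (y) x 8 mm, 0.2 to 0.4 kg, with six windows, and an upright black grip rib on top. Origin: centre of its underside; z points up out of the plate, x up the slope at the start. It starts flat on the sloping bed, so tilted 30 degrees, its upper (+x) border under the foot of the hold-down.
- rib (a point): Grip point in the stencil's rib, 32 mm above the plate's underside and 8 mm to its -x side; axes as the stencil's. The rib is 70 mm long (along the plate's y), 14 mm thick (x) and stands 36 mm above the plate's top face (top at 44 mm above the underside), square to the plate.
- tray: Fixed shallow open steel tray, 144 (x) x 190 (y) mm outside, 14 mm high, walls and floor 4 mm thick (inside 136 x 182 mm). Origin: centre of its underside; z up. It lies to the left of the stand; the plate goes in with its long side along the tray's long side, either way round. A fixed open presentation box, up to 150 mm high, stands behind and between tray and stand.
- ribbon_spool: Loose spool of gold ribbon, 62 mm across, 24 mm high, standing between the robot and the stand; origin centre of its underside. Bystander.
- timer: Loose square white timer, 56 x 56 x 27 mm, to the right; origin centre of its underside. Bystander.
- bell: Loose counter bell, 82 mm across, 56 mm high, behind the stand; origin centre of its underside. Bystander.
- cocoa_tin: Loose green tin, 60 mm across, 64 mm high, at the back right; origin centre of its underside. Bystander.
- mini_box: Loose small ribboned gift box, 55 x 55 x 43 mm, at the back left; origin centre of its underside. Bystander.
- label_block: Loose stack of white cards, 38 x 58 x 22 mm, behind the stand; origin centre of its underside. Bystander.

How it is judged:
By the outcome, as a careful person would: the job done as asked, in the order asked, and still so for the second after the job is handed in, with the robot touching nothing.
It also fails if it takes over 51 s, if anything falls off the work surface, if the arm or the gripper's body presses on something with over 40 N, if the wrist force passes 120 N, or if a joint passes its speed limit or range.

## Working session

There is one attempt and no reset: what is moved stays moved. The work goes in short steps, Python scripts to look and compute and a tool call to move; the robot and the scene stay as the last step left them, time stands still between calls to the robot, and variables do not carry over. Pictures are saved under pics/ and viewed, at most 10 in all, crops included, and the job is handed in when it is done.

Besides the shell and the picture viewer there is one more tool, called after "Call:" by a JSON object that holds its "fn" and its "kwargs". servo_tool: Moves the arm, as the interface text tells. Scaled input: -1 to 1 covers 0.1 m each way for a shift and pi/2 rad each way for a turn. Its arguments: {"type":"object","properties":{"plan":{"type":"array","items":{"type":"array","items":{"type":"number"}}}},"required":["plan"]}

```bash
ls; mkdir -p pics
python3 - <<'E'
from bench import robot
import cv2,numpy as np
for n in ("scene","top"):
    im=robot.snapshot(n); cv2.imwrite(f"pics/{n}0.png",im[:,:,::-1])
    for t in ("stand","handle","rib","stencil","tray"):
        r=robot.find_in(t,n); print(n,t,[( [round(v) for v in d["extent"]],round(d["conf"],2)) for d in r[:2]])
    p=robot.camera_params(n); print({k:np.round(np.array(v),3).tolist() for k,v in p.items()})
o=robot.get_obs(); print(o)
print(robot.camera_params("wrist"))
E
```

```text
pics
scene stand [([346, 209, 34, 57], 0.87)]
scene handle [([359, 187, 14, 6], 0.62)]
scene rib [([347, 205, 27, 39], 0.73)]
scene stencil [([346, 203, 26, 42], 0.65), ([348, 211, 32, 53], 0.29)]
scene tray [([249, 283, 82, 54], 0.96), ([348, 211, 34, 47], 0.53)]
{'camera_matrix': [[511.092, 0.0, 322.793], [0.0, 511.092, 203.071], [0.0, 0.0, 1.0]], 'rvec': [1.124, -2.066, 1.227], 'tvec': [0.264, 0.311, 1.239]}
top stand [([364, 213, 62, 67], 0.65)]
top handle [([372, 213, 37, 17], 0.63)]
top rib [([358, 211, 47, 61], 0.66), ([195, 183, 27, 25], 0.59)]
top stencil [([195, 186, 29, 28], 0.2)]
top tray [([196, 256, 75, 56], 0.93)]
{'camera_matrix': [[471.307, 0.0, 319.73], [0.0, 471.307, 202.464], [0.0, 0.0, 1.0]], 'rvec': [2.12, -2.159, 0.14], 'tvec': [-0.042, 0.555, 1.235]}
{'time': 0.6, 'joint_positions': array([-1.42509860e+00,  8.71761704e-02,  1.37065521e+00,  6.43701954e-06,
        1.68358394e+00, -1.03099457e-01]), 'qvel': array([ 4.10688815e-05,  1.69070328e-03,  1.23745826e-03, -1.88695888e-03,
        7.11489592e-04,  8.65254368e-04]), 'joint_torque': array([-1.11682235e-03
[... 235 characters left out ...]
': array([-1.06045461, -0.3217381 ,  0.54084661]), 'wrist_torque': array([-0.00528617, -0.00109679,  0.01449953]), 'finger_force': 0.0, 'width': 0.09415700429288072}
{'camera_matrix': array([[314.5418283 ,   0.        , 310.73243371],
       [  0.        , 314.5418283 , 195.1138028 ],
       [  0.        ,   0.        ,   1.        ]]), 'tool_from_camera': array([[-4.89401422e-05, -9.66608944e-01, -2.56256017e-01,
         7.41994613e-02],
       [ 9.99999637e-01,  1.70710933e-04, -8.34910497e-04,
        -4.04637999e-04],
       [ 8.50777658e-04, -2.56255965e-01,  9.66608585e-01,
        -1.61802781e-01],
       [ 0.00000000e+00,  0.00000000e+00,  0.00000000e+00,
         1.00000000e+00]])}
```

Run:
```python
import cv2
a=cv2.imread("pics/scene0.png")[150:330,180:440]; b=cv2.imread("pics/top0.png")[120:320,130:460]
cv2.imwrite("pics/s1.png",cv2.resize(a,None,fx=3,fy=3,interpolation=2)); cv2.imwrite("pics/t1.png",cv2.resize(b,(792,480),interpolation=2))
```

```text
(no output)
```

View pics/s1.png

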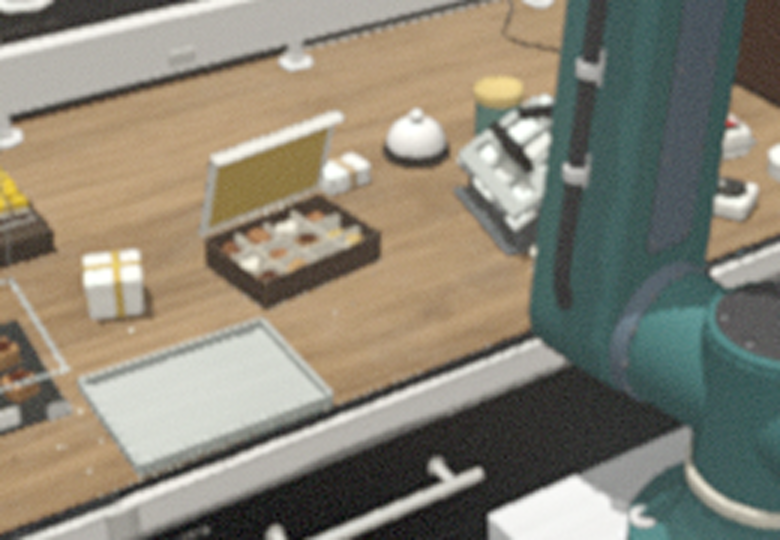

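View pics/t1.png

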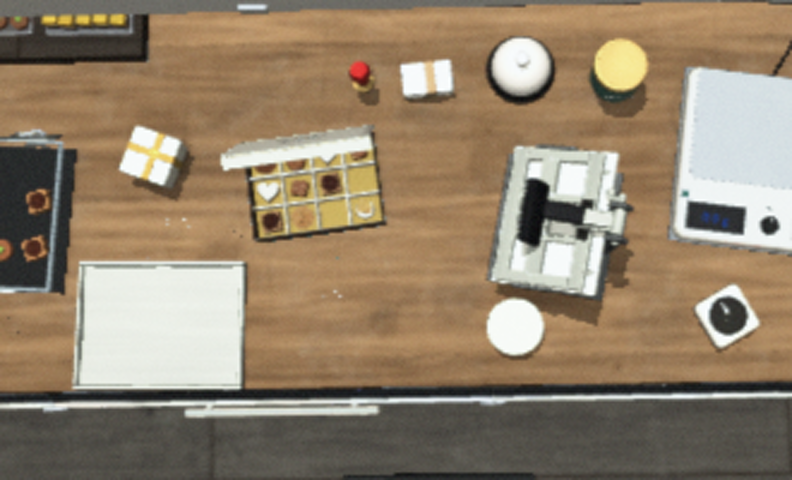

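The top view shows the stand at about crop (555,222), its high side to the right (world -y). The rib runs from about (540,183) to (527,243), and the handle runs right to the hinge near (603,218). The tray corners are (78,263), (244,263), (241,388) and (73,386). The open box stands between tray and stand, with the spool just below the stand at (516,327).

```bash
cat > h.py <<'E'
import numpy as np,cv2
from scipy.spatial.transform import Rotation as Rn
from bench import robot
def cam(n,obs=None):
    p=robot.camera_params(n);K=np.array(p["camera_matrix"])
    if n=="wrist":
        T=np.eye(4);T[:3,:3]=Rn.from_euler("xyz",obs["ee_rot"]).as_matrix();T[:3,3]=obs["tool_pos"]
        W=np.linalg.inv(T@np.array(p["tool_from_camera"]));return K,W[:3,:3],W[:3,3]
    return K,cv2.Rodrigues(np.array(p["rvec"]))[0],np.array(p["tvec"]).ravel()
def ray(c,uv,z):
    K,R,t=c;d=R.T@np.linalg.inv(K)@[uv[0],uv[1],1];o=-R.T@t
    return o+d*(z-o[2])/d[2]
def proj(c,X):
    K,R,t=c;q=(np.atleast_2d(X)@R.T+t)@K.T;return q[:,:2]/q[:,2:]
def spt(s,p): # stand state x,y,yaw
    c,n=np.cos(s[2]),np.sin(s[2]);p=np.atleast_2d(p)
    return np.c_[s[0]+c*p[:,0]-n*p[:,1],s[1]+n*p[:,0]+c*p[:,1],p[:,2]]
def plate(p): # stencil -> stand coords
    p=np.atleast_2d(p);c,n=np.cos(np.pi/6),.5
    return np.c_[c*p[:,0]-n*p[:,2],p[:,1],.07+n*p[:,0]+c*p[:,2]]
E
python3 - <<'E'
from h import *
from scipy.optimize import least_squares
c=cam("top"); f=lambda x,y:(130+x/2.4,120+y/2.4)
T=[ray(c,f(*p),.014) for p in [(78,263),(244,263),(241,388),(73,386)]];T=np.array(T)
print("tray",T.round(3).tolist(),T.mean(0),np.linalg.norm(T-np.roll(T,1,0),axis=1))
M=plate([[-.008,.035,.044],[-.008,-.035,.044],[-.055,.075,.008],[-.055,-.075,.008],[.055,.075,.008],[.055,-.075,.008]])
U=np.array([f(*p) for p in [(540,181),(527,243),(515,150),(489,280),(619,155),(603,297)]])
r=least_squares(lambda s:(proj(c,spt(s,M))-U).ravel(),[.5,-.35,-1.6],x_scale=[.1,.1,1])
print(r.x,r.fun.round(1)); s=r.x
for n,p in (("rib",plate([-.008,0,.032])),("hinge",[.0,0,.125])): print(n,spt(s,p))
for t,h in (("ribbon_spool",.024),("bell",.03),("timer",.027),("cocoa_tin",.064),("label_block",.022),("mini_box",.043)):
    d=robot.find_in(t,"top"); print(t,[(ray(c,q["extent"][:2],h).round(3).tolist(),round(q["conf"],2)) for q in d[:2]])
E
```

```text
tray [[0.491, 0.383, 0.014], [0.487, 0.192, 0.014], [0.346, 0.194, 0.014], [0.352, 0.384, 0.014]] [0.41903808 0.28798234 0.014     ] [0.13913711 0.19090065 0.14103225 0.19027861]
[ 0.52198134 -0.16464761 -1.75707884] [-0.3 -0.2  0.8  0.7  3.   0.2  4.8  0.8 -2.9  0.1 -5.  -1.5]
rib [[ 0.52622781 -0.14211607  0.09371281]]
hinge [[ 0.52198134 -0.16464761  0.125     ]]
ribbon_spool [([0.533, -0.194, 0.024], 0.7), ([0.407, -0.113, 0.024], 0.59)]
bell [([0.704, -0.127, 0.03], 0.79), ([0.525, -0.167, 0.03], 0.25)]
timer []
cocoa_tin [([0.69, -0.239, 0.064], 0.74)]
label_block [([0.701, -0.023, 0.022], 0.78)]
mini_box [([0.608, 0.287, 0.043], 0.89), ([0.523, -0.193, 0.043], 0.71)]
```

Call:
{"fn": "servo_tool", "kwargs": {"plan": [[0.4,-0.25,-0.1,0,0,-0.08,94],[0.8,-0.5,-0.2,0,0,-0.16,94],[1,-0.63,-0.3,0,0,-0.24,94],[1,-0.63,-0.47,0,0,-0.32,94],[1,-0.63,-0.47,0,0,-0.4,94],[1,-0.63,-0.47,0,0,-0.48,94],[1,-0.63,-0.47,0,0,-0.56,94],[1,-0.63,-0.47,0,0,-0.64,94],[1,-0.63,-0.47,0,0,-0.72,94]]}}

```text
time: 1.65
tool_pos: [0.2169, -0.4473, 0.2697]
ee_rot: [3.141, 0.0, 1.38]
wrist_force: [-0.2, 0.1, 0.5]
width: 0.0941
finger_force: 0.0
```

Call:
{"fn": "servo_tool", "kwargs": {"plan": [[0.35,0.2,0,0,0,0,94],[0.7,0.4,0,0,0,0,94],[1,0.57,0,0,0,0,94]]}}

```text
time: 1.9
tool_pos: [0.293, -0.3593, 0.2695]
ee_rot: [3.141, -0.0, 1.372]
wrist_force: [0.3, -0.0, -0.3]
width: 0.094
finger_force: 0.0
```

Call:
{"fn": "servo_tool", "kwargs": {"plan": [[0.35,0.2,0,0,0,0,94],[0.7,0.4,0,0,0,0,94],[1,0.57,0,0,0,0,94]]}}

```text
time: 2.15
tool_pos: [0.3689, -0.2716, 0.2698]
ee_rot: [3.141, 0.0, 1.374]
wrist_force: [-0.2, -0.2, -0.6]
width: 0.0938
finger_force: 0.0
```

Call:
{"fn": "servo_tool", "kwargs": {"plan": [[0.35,0.2,0,0,0,0,94],[0.7,0.4,0,0,0,0,94],[1,0.57,0,0,0,0,94],[1,0.57,0,0,0,0,94]]}}

```text
time: 2.48
tool_pos: [0.4461, -0.1821, 0.2693]
ee_rot: [3.14, -0.003, 1.382]
wrist_force: [0.1, -0.2, -0.6]
width: 0.0941
finger_force: 0.0
```

Call:
{"fn": "servo_tool", "kwargs": {"plan": [[0.32,0.33,0,0,0,0,94],[0.65,0.66,0,0,0,0,94],[0.65,0.66,0,0,0,0,94],[0.65,0.66,0,0,0,0,94]]}}

```text
time: 2.82
tool_pos: [0.5218, -0.1348, 0.2685]
ee_rot: [-3.14, -0.0, 1.377]
wrist_force: [-0.1, 0.7, -0.3]
width: 0.0939
finger_force: 0.0
```

Run:
```python
from h import *
o=robot.get_obs(); print(o["tool_pos"],o["ee_rot"],o["joint_positions"].round(3))
im=robot.snapshot("wrist")
for t in ("handle","rib","stencil"):
    print(t,[([round(v) for v in d["extent"]],round(d["conf"],2)) for d in robot.find_in(t,"wrist")[:2]])
cv2.imwrite("pics/w1.png",cv2.resize(im[:,:,::-1],(800,500)))
```

```text
[ 0.5218058  -0.13478388  0.26852399] [-3.14000093e+00 -1.83873379e-04  1.37707358e+00] [-0.358  0.059  1.31  -0.     1.774 -0.164]
handle [([458, 225, 62, 59], 0.72), ([322, 236, 52, 80], 0.71)]
rib [([319, 194, 137, 93], 0.65), ([320, 209, 137, 134], 0.34)]
stencil [([319, 192, 133, 94], 0.7)]
```

View pics/w1.png

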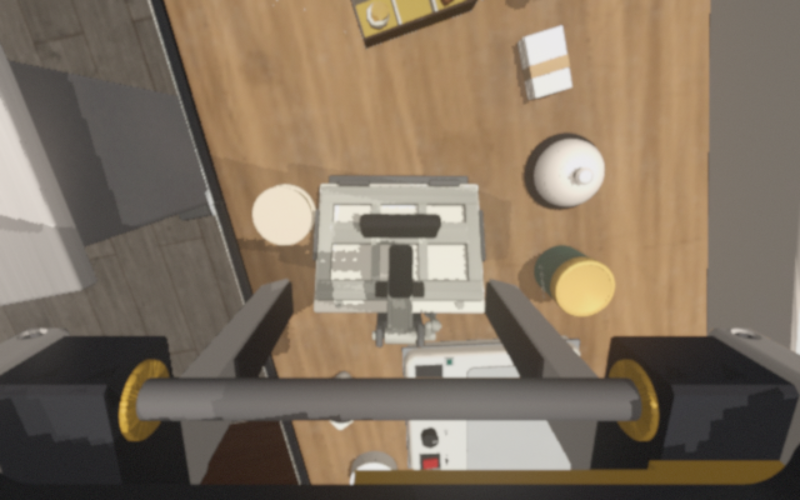

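The view is well aligned with the stand. In view pixels the low plate corners are (322,184) and (476,185), the rib ends (361,215) and (440,215), the handle tip (400,246), and the hinge near (400,333).

Run:
```python
from h import *
from scipy.optimize import least_squares
c=cam("wrist",robot.get_obs()); f=lambda P:np.array(P)/1.25
M=plate([[-.015,.035,.044],[-.015,-.035,.044],[-.001,0.035,.044],[-.001,-.035,.044],[-.055,.075,.008],[-.055,-.075,.008],[.055,.075,.008],[.055,-.075,.008]])
U=f([(440,214),(361,214),(437,237),(363,237),(478,184),(320,184),(485,311),(315,311)])
g=lambda s:np.vstack([proj(c,spt(s,M)),proj(c,spt(s,[[s[3]-.08,.01,.1305],[s[3]-.08,-.01,.1305]]))])
U=np.vstack([U,f([(411,246),(389,246)])])
r=least_squares(lambda s:(g(s)-U).ravel(),[.52,-.16,-1.76,.06],x_scale=[.1,.1,1,.1],loss="soft_l1",f_scale=2)
s=r.x;print(s,(g(s)-U).round(1).tolist())
print("hinge view px",proj(c,spt(s,[s[3],0,.125]))*1.25)
print("handle",spt(s,[s[3]-.06,0,.125]),"hinge",spt(s,[s[3],0,.125]),"rib",spt(s,plate([-.008,0,.032])),"ribtop",plate([-.008,0,.044]))
```

```text
[ 0.52415535 -0.16304461 -1.76730616  0.062152  ] [[0.8, 2.8], [-1.5, 2.9], [3.6, -3.1], [-3.3, -3.0], [-1.6, 5.1], [1.1, 5.4], [-1.3, -5.2], [0.9, -5.0], [2.0, -0.0], [-0.5, 0.0]]
hinge view px [[400.20867245 334.28920388]]
handle [[ 0.52373518 -0.16515519  0.125     ]] hinge [[ 0.51202032 -0.22400043  0.125     ]] rib [[ 0.52863202 -0.14055768  0.09371281]] ribtop [[-0.0289282   0.          0.10410512]]
```

Call:
{"fn": "servo_tool", "kwargs": {"plan": [[-0.2,0.08,0.3,0,0,0,54],[-0.29,0.08,0.6,0,0,0,54],[-0.29,0.08,0.85,0,0,0,54],[-0.29,0.08,0.95,0,0,0,54],[-0.29,0.08,0.95,0,0,0,54],[-0.29,0.08,0.95,0,0,0,54]]}}

```text
time: 3.52
tool_pos: [0.5225, -0.1664, 0.1753]
ee_rot: [3.141, 0.0, 1.373]
wrist_force: [0.7, -0.1, -0.1]
width: 0.0573
finger_force: 0.0
```

Run:
```python
from h import *
o=robot.get_obs(); print(o["tool_pos"],o["ee_rot"],o["width"])
im=robot.snapshot("wrist")
c=cam("wrist",o); s=[.52416,-.16304,-1.767,.062]
P=proj(c,np.vstack([spt(s,[[-.018,.01,.1305],[-.018,-.01,.1305],[.002,0,.1305],[.062,0,.125]]),spt(s,plate([[-.015,.035,.044],[-.015,-.035,.044]]))]));print(P.round())
im=im.copy()
for p in P: cv2.circle(im,tuple(int(v) for v in p.round()),2,(255,0,0),-1)
cv2.imwrite("pics/w2.png",cv2.resize(im[80:320,160:480,::-1],(800,600)))
```

```text
[ 0.52248497 -0.16643105  0.1753371 ] [3.14093683e+00 2.67851005e-04 1.37273294e+00] 0.057325985240218265
[[327. 193.]
 [298. 193.]
 [313. 221.]
 [313. 293.]
 [359. 161.]
 [266. 161.]]
```

View pics/w2.png

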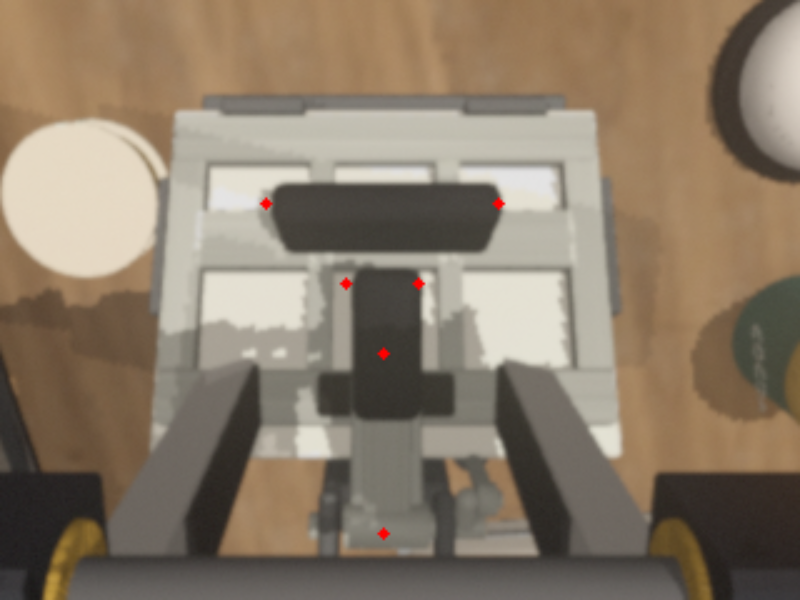

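The handle tip shows at view (387,268), about 4 mm further down the slope and 1 mm further right than I predicted. The jaws' centre is about 378. I correct by about 5 mm and 2 mm, descend and grip.

Call:
{"fn": "servo_tool", "kwargs": {"plan": [[0.05,0.02,0.1,0,0,0,54],[0.05,0.02,0.3,0,0,0,54],[0.05,0.02,0.45,0,0,0,54],[0.05,0.02,0.52,0,0,0,54],[0.05,0.02,0.52,0,0,0,40],[0.05,0.02,0.52,0,0,0,25],[0.05,0.02,0.52,0,0,0,10],[0.05,0.02,0.52,0,0,0,10],[0.05,0.02,0.52,0,0,0,10],[0.05,0.02,0.52,0,0,0,10]]}}

```text
time: 4.4
tool_pos: [0.5262, -0.1615, 0.1235]
ee_rot: [3.14, 0.0, 1.374]
wrist_force: [0.2, 0.1, 1.1]
width: 0.0198
finger_force: 30.0
```

Call:
{"fn": "servo_tool", "kwargs": {"plan": [[-0.004,0,-0.072,0,0.046,0,10],[-0.017,0,-0.143,0,0.092,0,10],[-0.038,0,-0.211,0,0.138,0,10],[-0.068,0,-0.277,0,0.183,0,10],[-0.105,0,-0.339,0,0.229,0,10],[-0.105,0,-0.339,0,0.229,0,10]]}}

```text
time: 4.9
tool_pos: [0.5244, -0.1707, 0.1552]
ee_rot: [-3.141, -0.37, 1.371]
wrist_force: [4.5, 5.8, -4.8]
width: 0.0198
finger_force: 30.0
```

Call:
{"fn": "servo_tool", "kwargs": {"plan": [[-0.021,0,-0.069,0,0.046,0,10],[-0.051,0,-0.134,0,0.092,0,10],[-0.088,0,-0.195,0,0.138,0,10],[-0.131,0,-0.253,0,0.183,0,10],[-0.183,0,-0.304,0,0.229,0,10],[-0.239,0,-0.349,0,0.275,0,10],[-0.279,0,-0.374,0,0.305,0,10],[-0.279,0,-0.374,0,0.305,0,10],[-0.279,0,-0.374,0,0.305,0,10]]}}

```text
time: 5.65
tool_pos: [0.5166, -0.2103, 0.1821]
ee_rot: [3.14, -0.841, 1.375]
wrist_force: [1.8, 1.4, 2.5]
width: 0.02
finger_force: 30.0
```

Call:
{"fn": "servo_tool", "kwargs": {"plan": [[0,0,0,0,0,0,60],[0,0,0,0,0,0,60],[0,0,0,0,0,0,60],[0,0,0,0,0,0,60],[0,0,0,0,0,0,60],[0.1,0,0,0,0,0,60],[0.3,0,0,0,0,0,60],[0.5,0,0,0,0,0,60],[0.8,0,0,0,0,0,60],[1,0,0,0,0,0,60]]}}

```text
time: 6.48
tool_pos: [0.5294, -0.1427, 0.2582]
ee_rot: [3.139, -0.839, 1.377]
wrist_force: [0.8, 0.2, 0.3]
width: 0.0602
finger_force: 0.0
```

Run:
```python
from h import *
o=robot.get_obs(); print(o["tool_pos"],o["ee_rot"],o["joint_positions"].round(2))
im=robot.snapshot("top")
cv2.imwrite("pics/t2.png",cv2.resize(im[120:270,300:460,::-1],(640,600)))
```

```text
[ 0.52936985 -0.14274037  0.25820793] [ 3.13926927 -0.83912213  1.37680994] [-0.77  0.26  1.32  0.75  1.98 -0.42]
```

View pics/t2.png

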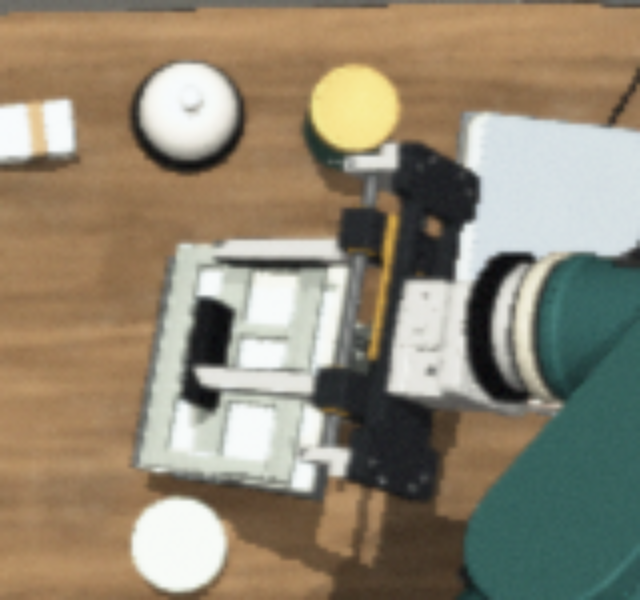

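The hold-down handle no longer lies over the plate. It stands open under the gripper, and the bystanders have not moved. Next I level the tool, turn it and approach the rib.

Call:
{"fn": "servo_tool", "kwargs": {"plan": [[0,0,0,0,-0.08,0,60],[0,0,0,0,-0.16,0,60],[0,0,0,0,-0.24,0,60],[0,0,0,0,-0.32,0,60],[0,0,0,0,-0.4,0,60],[0,0,0,0,-0.48,0,60],[0,0,0,0,-0.534,0,60],[0,0,0,0,-0.534,0,60]]}}

```text
time: 7.2
tool_pos: [0.5297, -0.1411, 0.2569]
ee_rot: [3.14, 0.001, 1.38]
wrist_force: [0.4, 0.6, -0.0]
width: 0.0604
finger_force: 0.0
```

Call:
{"fn": "servo_tool", "kwargs": {"plan": [[0,0,0,0,0,0.08,50],[0.1,0,0,0,0,0.16,50],[0.2,0,0,0,0,0.24,50],[0.3,0,0,0,0,0.32,50],[0.4,0,0,0,0,0.4,50],[0.5,0,0,0,0,0.48,50],[0.5,0,0,0,0,0.56,50],[0.6,0,0,0,0,0.64,50],[0.7,0,0,0,0,0.72,50],[0.7,0.05,0,0,0,0.8,50],[0.7,0.1,0,0,0,0.88,50],[0.7,0.1,0,0,0,0.96,50]]}}

```text
time: 8.2
tool_pos: [0.5528, -0.0786, 0.2547]
ee_rot: [-3.139, 0.002, -0.133]
wrist_force: [0.5, 0.2, -0.3]
width: 0.0501
finger_force: 0.0
```

Call:
{"fn": "servo_tool", "kwargs": {"plan": [[0,0,0.1,-0.08,0,0.04,50],[0,0,0.2,-0.16,0,0.04,50],[0,0,0.3,-0.24,0,0.04,50],[0,0,0.4,-0.333,0,0.04,50],[0,0,0.5,-0.333,0,0.04,50],[0,0,0.5,-0.333,0,0.04,50],[0,0,0.5,-0.333,0,0.04,50]]}}

```text
time: 8.78
tool_pos: [0.5519, -0.0781, 0.204]
ee_rot: [2.62, -0.011, -0.186]
wrist_force: [-0.5, -0.2, -0.2]
width: 0.0498
finger_force: 0.0
```

Run:
```python
from h import *
o=robot.get_obs(); print(o["tool_pos"],o["ee_rot"],o["joint_positions"].round(2))
R=Rn.from_euler("xyz",o["ee_rot"]).as_matrix(); print(R.round(3))
im=robot.snapshot("wrist")
c=cam("wrist",o); s=[.526,-.1588,-1.767]
P=proj(c,spt(s,plate([[-.015,.035,.044],[-.015,-.035,.044],[-.001,.035,.044],[-.001,-.035,.044],[-.055,-.075,.008],[-.055,.075,.008],[.055,-.075,.008]])));print(P.round())
im=im.copy()
for p in P: cv2.circle(im,tuple(int(v) for v in p.round()),1,(255,0,0),-1)
cv2.imwrite("pics/w3.png",cv2.resize(im[:,:,::-1],(800,500),interpolation=2))
```

```text
[ 0.55188986 -0.07809446  0.20402405] [ 2.61973669 -0.01130175 -0.18644808] [ 0.05  0.19  1.38 -0.51  1.68  1.78]
[[ 0.983 -0.166 -0.083]
 [-0.185 -0.851 -0.492]
 [ 0.011  0.498 -0.867]]
[[302. 170.]
 [302. 243.]
 [317. 170.]
 [317. 243.]
 [266. 265.]
 [261. 123.]
 [367. 265.]]
```

View pics/w3.png

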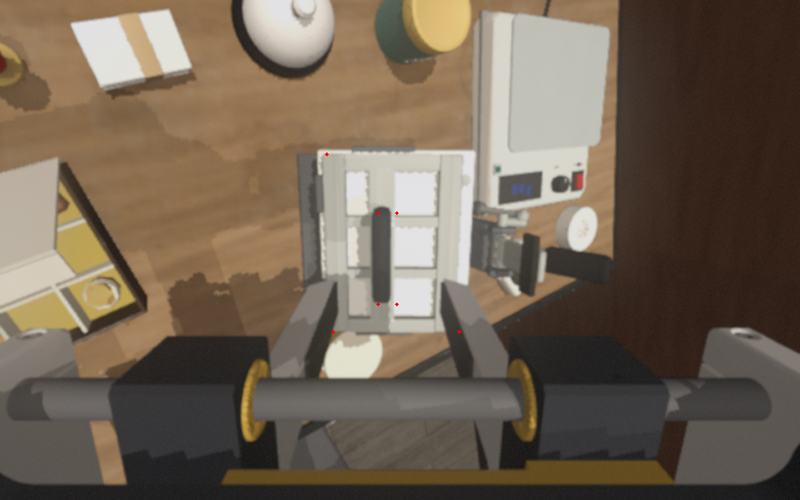

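The handle stands open behind the stand at about (575,265). The rib covers view columns 373–391 and rows 207–302, which is 5 mm left of the jaw centre (389) and 8 mm toward tool -x. Descending along the bed normal.

Call:
{"fn": "servo_tool", "kwargs": {"plan": [[-0.08,-0.05,0.25,0,0,0,50],[-0.08,-0.05,0.5,0,0,0,50],[-0.08,-0.05,0.75,0,0,0,50],[-0.08,-0.05,0.9,0,0,0,50],[-0.08,-0.05,0.9,0,0,0,50],[-0.08,-0.05,0.9,0,0,0,50]]}}

```text
time: 9.33
tool_pos: [0.5385, -0.1181, 0.1264]
ee_rot: [2.62, -0.017, -0.19]
wrist_force: [-0.1, -0.4, 0.8]
width: 0.0499
finger_force: 0.0
```

Run:
```python
from h import *
o=robot.get_obs(); print(o["tool_pos"],o["ee_rot"],o["wrist_force"].round(1))
R=Rn.from_euler("xyz",o["ee_rot"]).as_matrix(); print((R.T@(np.array([.5342,-.1331,.0937])-o["tool_pos"])).round(4))
im=robot.snapshot("wrist")
cv2.imwrite("pics/w4.png",cv2.resize(im[100:340,150:470,::-1],(800,600),interpolation=2))
```

```text
[ 0.53850058 -0.11813041  0.1264329 ] [ 2.61969272 -0.01719978 -0.18952592] [-0.1 -0.4  0.8]
[-0.002  -0.0029  0.0361]
```

View pics/w4.png

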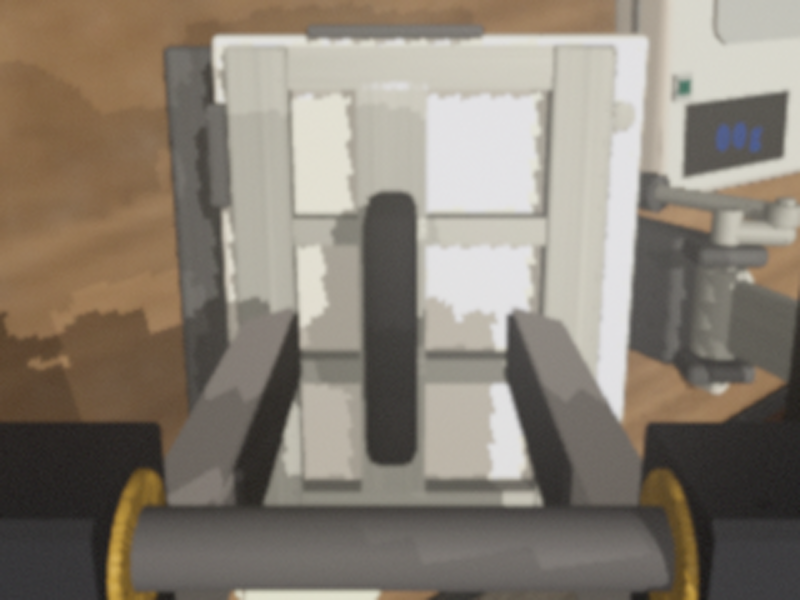

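The rib (columns 363–416) sits 3 mm left of the jaw centre (403) and well centred lengthwise. Going in and closing.

Call:
{"fn": "servo_tool", "kwargs": {"plan": [[-0.02,-0.032,0.1,0,0,0,50],[-0.02,-0.032,0.22,0,0,0,50],[-0.02,-0.032,0.3,0,0,0,50],[-0.02,-0.032,0.35,0,0,0,50],[-0.02,-0.032,0.35,0,0,0,50],[-0.02,-0.032,0.35,0,0,0,30],[-0.02,-0.032,0.35,0,0,0,20],[-0.02,-0.032,0.35,0,0,0,5],[-0.02,-0.032,0.35,0,0,0,5],[-0.02,-0.032,0.35,0,0,0,5],[-0.02,-0.032,0.35,0,0,0,5]]}}

```text
time: 10.3
tool_pos: [0.5344, -0.1321, 0.0947]
ee_rot: [2.615, -0.017, -0.186]
wrist_force: [-1.8, -3.5, 0.0]
width: 0.0139
finger_force: 30.4
```

Call:
{"fn": "servo_tool", "kwargs": {"plan": [[0,0,-0.04,0,0,0,5],[0,0,-0.1,0,0,0,5],[0,0,-0.2,0,0,0,5],[0,0,-0.35,0,0,0,5],[0,0,-0.5,0,0,0,5],[0,0,-0.7,0,0,0,5],[0,0,-0.85,0,0,0,5],[0,0,-1,0,0,0,5],[0,0,-1,0,0,0,5]]}}

```text
time: 11.05
tool_pos: [0.544, -0.0795, 0.1826]
ee_rot: [2.622, -0.021, -0.184]
wrist_force: [2.1, -0.2, -2.9]
width: 0.014
finger_force: 30.0
```

Call:
{"fn": "servo_tool", "kwargs": {"plan": [[0,0.03,-0.05,0.03,0,0,5],[0,0.08,-0.13,0.08,0,0,5],[0,0.13,-0.22,0.13,0,0,5],[0,0.18,-0.32,0.18,0,0,5],[0,0.24,-0.42,0.24,0,0,5],[0,0.3,-0.52,0.29,0,0,5],[0,0.3,-0.52,0.333,0,0,5],[0,0.3,-0.52,0.333,0,0,5]]}}

```text
time: 11.72
tool_pos: [0.5409, -0.0838, 0.2402]
ee_rot: [-3.141, -0.017, -0.191]
wrist_force: [-0.6, -0.5, -2.6]
width: 0.0138
finger_force: 30.0
```

Call:
{"fn": "servo_tool", "kwargs": {"plan": [[-0.05,-0.05,0,0,0,-0.03,5],[-0.1,-0.15,0,0,0,-0.08,5],[-0.2,-0.25,0,0,0,-0.14,5],[-0.3,-0.35,0,0,0,-0.2,5],[-0.4,-0.45,0,0,0,-0.26,5],[-0.5,-0.55,0,0,0,-0.32,5],[-0.6,-0.65,0,0,0,-0.38,5],[-0.7,-0.75,0,0,0,-0.44,5],[-0.8,-0.85,0,0,0,-0.49,5],[-0.9,-0.95,0,0,0,-0.53,5],[-1,-1,0,0,0,-0.55,5],[-1,-1,0,0,0,-0.55,5]]}}

```text
time: 12.72
tool_pos: [0.4596, 0.037, 0.2373]
ee_rot: [3.131, -0.008, 0.681]
wrist_force: [0.3, -0.3, -2.9]
width: 0.0138
finger_force: 30.0
```

```bash
cat > g.py <<'E'
from h import *
o=robot.get_obs();R=Rn.from_euler("xyz",o["ee_rot"]).as_matrix()
print(o["tool_pos"].round(4),o["ee_rot"].round(3),o["joint_positions"].round(2),o["width"])
T=np.array([.411,.288,.2]);Rt=Rn.from_euler("xyz",[np.pi,0,1.545])
print((R.T@(T-o["tool_pos"])*10).round(2),(Rn.from_matrix(R.T)*Rt).as_rotvec().round(3)/(np.pi/2))
E
python3 g.py
```

```text
[0.4596 0.037  0.2373] [ 3.131 -0.008  0.681] [-0.04 -0.12  1.55 -0.    1.7   0.85] 0.01382073536376689
[ 1.2  -2.26  0.36] [ 0.00827606 -0.00190986 -0.5506761 ]
```

Call:
{"fn": "servo_tool", "kwargs": {"plan": [[0.05,-0.1,0,0,0,-0.05,5],[0.1,-0.2,0,0,0,-0.1,5],[0.15,-0.3,0,0,0,-0.16,5],[0.2,-0.4,0,0,0,-0.22,5],[0.25,-0.5,0,0,0,-0.28,5],[0.3,-0.6,0,0,0,-0.34,5],[0.35,-0.7,0,0,0,-0.4,5],[0.4,-0.8,0,0,0,-0.46,5],[0.45,-0.9,0,0,0,-0.51,5],[0.5,-1,0,0,0,-0.55,5],[0.5,-1,0,0,0,-0.55,5]]}}

```text
time: 13.63
tool_pos: [0.4375, 0.1457, 0.237]
ee_rot: [3.127, 0.003, 1.543]
wrist_force: [-0.3, 0.2, -3.8]
width: 0.0141
finger_force: 30.0
```

```bash
python3 g.py
```

```text
[0.4375 0.1457 0.237 ] [3.127e+00 3.000e-03 1.543e+00] [ 0.2  -0.12  1.55 -0.01  1.7   0.23] 0.014069992841744997
[ 1.42 -0.31  0.36] [ 0.0095493   0.00190986 -0.00127324]
```

Call:
{"fn": "servo_tool", "kwargs": {"plan": [[0.15,-0.03,0,0,0,0,5],[0.35,-0.08,0,0.01,0,0,5],[0.55,-0.12,0.1,0.01,0,0,5],[0.7,-0.15,0.1,0.01,0,0,5],[0.7,-0.15,0.1,0.01,0,0,5]]}}

```text
time: 14.05
tool_pos: [0.4245, 0.2164, 0.226]
ee_rot: [-3.14, 0.003, 1.542]
wrist_force: [-0.5, -0.5, -3.1]
width: 0.0139
finger_force: 30.0
```

Call:
{"fn": "servo_tool", "kwargs": {"plan": [[0.15,-0.03,0,0,0,0,5],[0.35,-0.08,0.1,0,0,0,5],[0.55,-0.12,0.2,0,0,0,5],[0.72,-0.16,0.26,0,0,0,5],[0.72,-0.16,0.26,0,0,0,5],[0.72,-0.16,0.26,0,0,0,5]]}}

```text
time: 14.55
tool_pos: [0.4114, 0.2866, 0.2005]
ee_rot: [-3.141, 0.005, 1.541]
wrist_force: [0.5, 0.4, -3.2]
width: 0.0138
finger_force: 30.0
```

```bash
python3 g.py
python3 - <<'E'
from h import *
o=robot.get_obs(); im=robot.snapshot("wrist").copy(); c=cam("wrist",o)
x,y,a=.419,.288,-.026
T=spt([x,y,a],[[.072,.095,.014],[-.072,.095,.014],[.072,-.095,.014],[-.072,-.095,.014]])
R=Rn.from_euler("xyz",o["ee_rot"]).as_matrix()
Q=np.array([[sx*.075,.008+sy*.055,.030-.008] for sx in(1,-1) for sy in(1,-1)])@R.T+o["tool_pos"]
for P,col in ((T,(255,0,0)),(Q,(0,0,255))):
    for p in proj(c,P): print(p.round()); cv2.circle(im,tuple(int(v) for v in p.round()),2,col,-1)
cv2.imwrite("pics/w5.png",cv2.resize(im[:,:,::-1],(800,500),interpolation=2))
E
```

```text
[0.4114 0.2866 0.2005] [-3.141  0.005  1.541] [ 0.5  -0.01  1.52 -0.    1.64  0.53] 0.013758063502224223
[ 0.01 -0.    0.01] [-0.          0.0031831  -0.00254648]
[387.  89.]
[250.  90.]
[377. 255.]
[258. 255.]
[423. 111.]
[228. 111.]
[403. 338.]
[243. 337.]
```

View pics/w5.png

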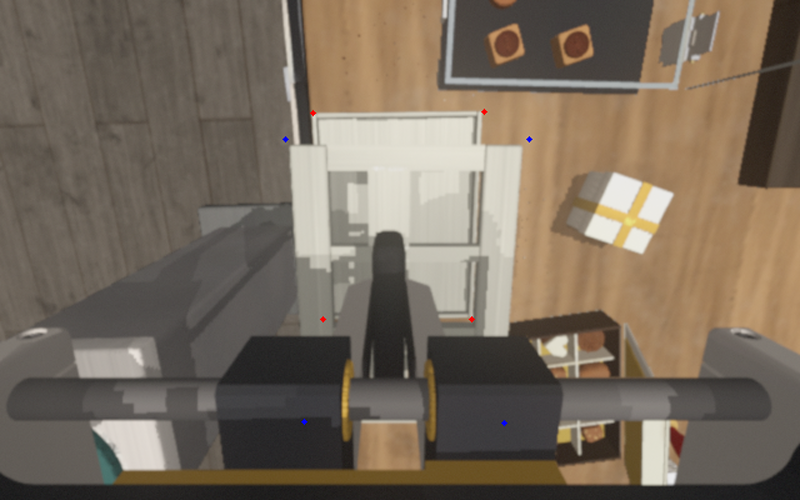

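The tray corners match my estimate: red (313,113) and (484,112) against the real edge. The plate is centred over the tray sideways, but its far edge (292–521, row 146) looks about 10 mm lower than assumed. So I lower it in steps and watch the force.

Call:
{"fn": "servo_tool", "kwargs": {"plan": [[0,0,0.1,0,0,0,5],[0,0,0.3,0,0,0,5],[0,0,0.5,0,0,0,5],[0,0,0.7,0,0,0,5],[0,0,0.9,0,0,0,5],[0,0,1,0,0,0,5],[0,0,1,0,0,0,5]]}}

```text
time: 15.18
tool_pos: [0.4097, 0.2853, 0.0982]
ee_rot: [-3.137, 0.006, 1.54]
wrist_force: [-0.5, -0.6, -3.5]
width: 0.014
finger_force: 30.0
```

Call:
{"fn": "servo_tool", "kwargs": {"plan": [[0,0,0.08,0,0,0,5],[0,0,0.16,0,0,0,5],[0,0,0.25,0,0,0,5],[0,0,0.25,0,0,0,5],[0,0,0.25,0,0,0,5]]}}

```text
time: 15.6
tool_pos: [0.4108, 0.2871, 0.0758]
ee_rot: [-3.141, 0.003, 1.542]
wrist_force: [-0.1, -0.2, -2.9]
width: 0.0136
finger_force: 30.0
```

Run:
```python
from h import *
o=robot.get_obs(); print(o["tool_pos"],o["ee_rot"],o["wrist_force"])
c=cam("scene"); im=robot.snapshot("scene").copy()
R=Rn.from_euler("xyz",o["ee_rot"]).as_matrix()
for dz in (.030,.042):
    Q=np.array([[sx*.075,.008+sy*.055,dz] for sx in(1,-1) for sy in(1,-1)])@R.T+o["tool_pos"]
    print(dz,((proj(c,Q)-[190,230])*6.5).round().tolist())
cv2.imwrite("pics/s2.png",cv2.resize(im[230:320,190:310,::-1],(780,585),interpolation=2))
```

```text
[0.41084124 0.28706751 0.07580295] [-3.14100921e+00  2.81438188e-03  1.54170434e+00] [-0.12023074 -0.2268868  -2.85369178]
0.03 [[156.0, 236.0], [256.0, 376.0], [480.0, 132.0], [594.0, 259.0]]
0.042 [[158.0, 259.0], [259.0, 400.0], [481.0, 154.0], [595.0, 282.0]]
```

View pics/s2.png

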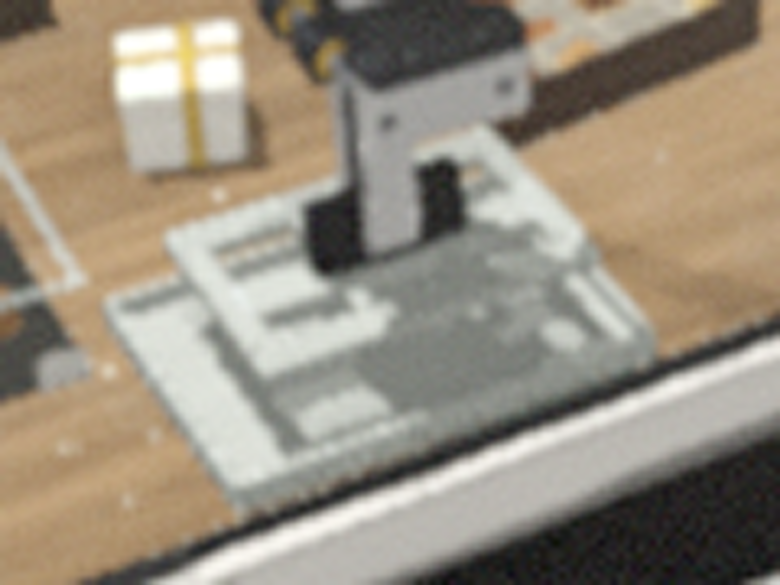

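In the picture the plate hangs nearly level inside the tray outline, with the near corner bottom at about (258,378). That puts its underside 30–37 mm below the TCP. Lowering slowly.

Call:
{"fn": "servo_tool", "kwargs": {"plan": [[0,0,0.06,0,0,0,5],[0,0,0.12,0,0,0,5],[0,0,0.18,0,0,0,5],[0,0,0.24,0,0,0,5],[0,0,0.29,0,0,0,5],[0,0,0.32,0,0,0,5],[0,0,0.32,0,0,0,5]]}}

```text
time: 16.23
tool_pos: [0.4104, 0.2868, 0.043]
ee_rot: [-3.14, 0.003, 1.542]
wrist_force: [0.2, 0.5, -3.3]
width: 0.0133
finger_force: 30.0
```

Call:
{"fn": "servo_tool", "kwargs": {"plan": [[0,0,0.01,0,0,0,5],[0,0,0.02,0,0,0,5],[0,0,0.03,0,0,0,5],[0,0,0.03,0,0,0,5]]}}

```text
time: 16.57
tool_pos: [0.4112, 0.2871, 0.0413]
ee_rot: [3.141, 0.002, 1.542]
wrist_force: [0.2, 0.2, -3.1]
width: 0.0141
finger_force: 30.0
```

Call:
{"fn": "servo_tool", "kwargs": {"plan": [[0,0,0.01,0,0,0,5],[0,0,0.02,0,0,0,5],[0,0,0.03,0,0,0,5],[0,0,0.03,0,0,0,5]]}}

```text
time: 16.9
tool_pos: [0.4114, 0.2871, 0.0389]
ee_rot: [3.141, 0.002, 1.542]
wrist_force: [-0.4, -1.1, 0.0]
width: 0.014
finger_force: 30.0
```

Call:
{"fn": "servo_tool", "kwargs": {"plan": [[0,0,0.01,0,0,0,5],[0,0,0.02,0,0,0,5],[0,0,0.02,0,0,0,5]]}}

```text
time: 17.15
tool_pos: [0.4117, 0.2871, 0.0376]
ee_rot: [3.14, 0.002, 1.542]
wrist_force: [-1.1, -3.8, 5.5]
width: 0.0139
finger_force: 30.0
```

Contact: the vertical force went from -3 N to +5.5 N. Releasing and retreating.

Call:
{"fn": "servo_tool", "kwargs": {"plan": [[0,0,0,0,0,0,16],[0,0,0,0,0,0,20],[0,0,0,0,0,0,28],[0,0,0,0,0,0,36],[0,0,0,0,0,0,40],[0,0,0,0,0,0,40],[0,0,-0.1,0,0,0,40],[0,0,-0.3,0,0,0,40],[0,0,-0.6,0,0,0,40],[0,0,-0.9,0,0,0,40],[0,0,-1,0,0,0,40],[0,0,-1,0,0,0,40]]}}

```text
time: 18.15
tool_pos: [0.4132, 0.2885, 0.1404]
ee_rot: [3.134, -0.002, 1.542]
wrist_force: [0.6, 0.7, 0.1]
width: 0.0402
finger_force: 0.0
```

Call:
{"fn": "servo_tool", "kwargs": {"plan": [[0,0,-0.3,0,0,0,40],[0,0,-0.7,0,0,0,40],[0,-0.3,-1,0,0,0,40],[0,-0.7,-1,0,0,0,40],[0,-0.9,-1,0,0,0,40],[0,-0.9,-1,0,0,0,40],[0,-0.9,-1,0,0,0,40]]}}

```text
time: 18.73
tool_pos: [0.3203, 0.29, 0.2348]
ee_rot: [-3.141, 0.003, 1.543]
wrist_force: [0.8, -0.4, 0.4]
width: 0.0399
finger_force: 0.0
```

Run:
```python
from h import *
o=robot.get_obs(); print(o["time"],o["tool_pos"],o["wrist_force"])
a=robot.snapshot("scene")[150:330,190:400]; b=robot.snapshot("top")[130:310,130:460]
w=800; f=lambda i:cv2.resize(i,(w*i.shape[1]//540,w*i.shape[0]//540),interpolation=2)
cv2.imwrite("pics/f.png",np.hstack([f(a),f(b)])[:,:800,::-1])
```

```text
18.7333 [0.32031019 0.29000638 0.23479705] [ 0.77813266 -0.35090497  0.38370806]
```

View pics/f.png

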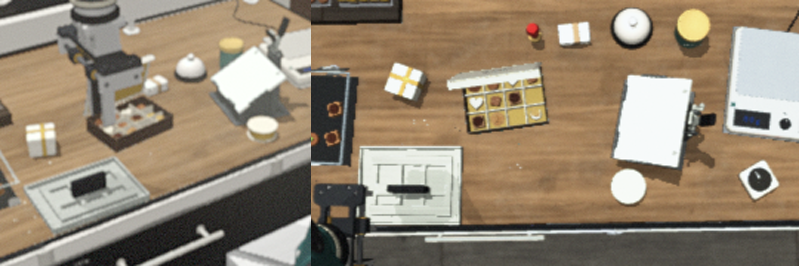

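The plate lies flat inside the tray: its rib is at about (88,185) in the scene view and (408,188) in the top view. The hold-down handle stands open at about (705,118), all bystanders are in their places, and the gripper is clear of everything.

```bash
python3 -c "
from bench import robot
print(robot.close_job())"
```

```text
the job is handed in; nothing more can be done
None
```

I handed the job in at about 19 s on the robot's clock: in the last pictures the hold-down arm stands open by itself, the stencil plate lies flat in the tray, and the spool, timer, bell, tin, gift box and card stack look undisturbed.

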